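Start the clamp screw of a lathe tool-rest base

ROBOT

A 7-joint arm with a two-finger parallel gripper is mounted at the origin on the work surface. World frame = base frame: x ahead of the robot, y to its left, z up, the work surface at z = 0. Lengths are in m, angles in rad, forces in N, time in s.
With the tool pointing down it reaches from about 0.4 to 0.85 m from the base axis. Payload 4.4 kg.
Tool frame: the origin (TCP) lies at the very end of the fingers, on their centre line; the grasp point (between the pads) lies 19 mm behind it; z points along the fingers, y is the direction in which the jaws open and shut (so a half turn about z gives the same grasp; the last joint's range is limited). The gripper opens to 94 mm and grips with 3 to 60 N. Pads are 16 mm wide; open, the fingers measure 119 mm over their backs; the gripper's body (75 mm by 177 mm) begins 78 mm behind the grasp point.
Start: joints at [1.13, 0.628, 0.038, 1.517, -0.027, 0.996, -0.02], TCP at [0.238, -0.605, 0.205] pointing down, gripper open.
Joint ranges: [-3.06, 3.06], [-0.37, 2.12], [-1.25, 1.32], [0.18, 2.47], [-1.1, 4.24], [0.23, 1.98], [-2.94, 2.94]. Speed limits (rad/s): [2.57, 2.57, 3.14, 3.14, 3.14, 3.14, 3.14].

INTERFACE

Orientations are given as a unit quaternion [w, x, y, z].
In Python, from workcell import get_obs, imaging, workorder gives the robot as it stands. The module is installed in compiled form; this text tells all that it offers.
- The arm moves only by the tool move_arm, never from a script. Its arguments are lists of equal length, an entry for each row: "offset": the shift along the tool's x, y, z in m, a list of three; "twist": the turn, a rotation vector about the tool's x, y, z in rad, a list of three; "gripper": the opening, from 0 (shut) to 1 (fully open). In form: {"offset": [[x, y, z], ...], "twist": [[wx, wy, wz], ...], "gripper": [gripper, ...]}. A call has 1 to 10 rows; each row is the pose to reach, as a shift and turn from the pose commanded when the call began, along the tool's axes at that moment; what a row does not reach only later rows make up. A row lasts 1/8 s, in which the tool goes at most 62.5 mm and 10.7 degrees, less where a joint would pass 70% of its speed; a pose out of reach is approached as far as the arm can. A call with a gripper value outside its range is refused whole. The fingers move at their own pace and stop on an object; the grip force is fixed at half the most. Time passes only in rows, so rows that repeat a pose let the fingers close. It gives the time, the measured TCP pose, the force and the opening at its end, in the units of the state.
- get_obs(): the state, without advancing time (a new reading comes with each control period).
- imaging.get_image(name): name is "scene" or "top"; returns a dict with "img" (400x640x3 uint8, red, green, blue), "range_z" (400x640 float32, m along the optical axis (not along the pixel's ray), 0 where there is no reading), "fx", "fy", "cx", "cy" (pixels), "distortion" ([k1, k2, p1, p2, k3] as OpenCV has them; the pictures are not rectified), "extrinsics" (4x4, takes a point from camera to world coordinates). Camera axes: x right, y down, z forward; pixel columns grow to the right and rows downward; lengths in m; the calibration is good to about 2 mm. A picture is of the moment at which its call begins.
- workorder.close_job(): hands the job in, once; it reports no verdict.
The state is a dict: "time_s": time; "joint_pos": joint angles; "qd": joint speeds; "joint_torque": joint torques, N m; "ee_pos": TCP position; "eef_rot": TCP orientation; "ft_force": force on the tool from outside, world axes, zero at the start; "moment": the same for the moment, N m; "gripper_width": finger opening in m.
Only numpy, scipy, OpenCV 4.12 (cv2) and the standard library are available. Lean on these libraries where they do the work, as an engineer would, in place of code of your own. Each camera call takes 0.05 s, during which the arm holds its last target. There are 200 camera calls.

TASK

The crank screw stands loose in the threaded boss of the tool-rest base. Turn it backward (counter-clockwise seen from above) until you feel it rise to the end of the thread and drop into the thread start, then turn it forward (clockwise) one full turn so that it is started, and finish while still gripping the crank's upright handle, holding the screw still there. Leave the wooden bowl, the mallet and the jar alone.

Things in the scene. Friction and masses are not known exactly. Their poses are not given: they have to be found in the camera images.
- screw_axis (a point): Centre of the boss's top face, 70 mm above the bench, on the screw's upright axis; z up. Boss: fixed grey round casting, 72 mm across, on a grey foot 110 mm wide reaching from 60 mm behind the axis to 210 mm along this frame's x. A tool rest (dark steel bar, 200 mm along y, top 85 mm above the bench) stands 165 mm along x. Place and yaw vary.
- handle_center (a point): Centre of the crank's upright handle: black round sleeve, 22 mm across, 54 mm tall, spinning freely on its pin (a grip can keep its orientation all round the circle). 55 mm from the axis, on a steel arm 16 mm wide whose top is 3 mm below the sleeve; the hub stands no higher than the sleeve's lower end. Centre 136 mm above the bench when joint spindle is 0; it moves up and down with the screw.
- crank (a joint): Screw rotation, rad, growing clockwise seen from above (forward, tightening). At value q the handle lies at counter-clockwise angle -q from screw_axis's x. Starts between -0.4 and 0.4. Turning takes 1 to 3 N at the handle. Single right-hand thread, 10 mm a turn; its start lies 1.2 to 3.3 rad backward of the starting value, unknown.
- spindle (a joint): Screw depth, m, growing downward. The screw (about 0.6 kg) sinks by its own weight; a grip that holds it up prevents the drop. Starts at -0.0085 to -0.0045, riding on the thread's end. Turned backward it climbs 10 mm a turn to -0.010, then drops 10 mm to about 0 (the thread drop). Forward from there it sinks in the thread (1 mm of play): one turn brings +0.010.
- bowl_center (a point): Half-way up a loose dark wooden bowl, 110 mm across and 50 mm high. Not to be moved.
- mallet_center (a point): In the head of a loose wooden carver's mallet lying on its side, about 220 mm long and 64 mm thick. Not to be moved.
- jar_center (a point): Half-way up a loose closed jar, 60 mm across and 90 mm high. Not to be moved.

How it is judged:
By the outcome, as a careful person would: the job done as asked, in the order asked, and still so for the second after the job is handed in, while the arm keeps its last pose, push and grip.
It also fails if it takes over 67 s, if anything falls off the work surface, if the arm or the gripper's body presses on something with over 40 N, if the wrist force passes 120 N, or if a joint passes its speed limit or range.

## Working session

There is one attempt and no reset: what is moved stays moved. The work goes in short steps, Python scripts to look and compute and a tool call to move; the robot and the scene stay as the last step left them, time stands still between calls to the robot, and variables do not carry over. Pictures are saved under pics/ and viewed, about 8 in all and at most 12, crops included, and the job is handed in when it is done.

Besides the shell and the picture viewer there is one more tool, called after ">>>" as a command line: name --argument value ..., lists and objects as JSON in quotes. move_arm: Moves the arm, as the interface text tells. Its arguments: {"type":"object","properties":{"offset":{"type":"array","items":{"type":"array","items":{"type":"number"}}},"twist":{"type":"array","items":{"type":"array","items":{"type":"number"}}},"gripper":{"type":"array","items":{"type":"number"}}},"required":["offset","twist","gripper"]}

```bash
mkdir -p pics; python3 - <<'E'
from workcell import get_obs, imaging
import cv2,numpy as np
o=get_obs(); print({k:np.round(v,4).tolist() for k,v in o.items()})
for n in("scene","top"):
    d=imaging.get_image(n); cv2.imwrite(f"pics/{n}0.png",d["img"][...,::-1]); np.savez(f"{n}0.npz",**d)
    print(n,d["fx"],d["fy"],d["cx"],d["cy"],d["distortion"],np.round(d["extrinsics"],3).tolist())
E
```

```text
{'time_s': 0.0, 'joint_pos': [1.1302, 0.6293, 0.0385, 1.5184, -0.027, 0.9963, -0.02], 'qd': [0.0015, -0.0005, 0.0007, 0.0008, 0.0009, -0.0002, -0.0002], 'joint_torque': [-0.0022, -54.9731, 1.143, -18.6628, -0.0522, 0.0237, 0.0001], 'ee_pos': [0.2377, -0.6043, 0.2046], 'eef_rot': [-0.0009, 0.9825, 0.1863, -0.0002], 'ft_force': [0.2411, -0.6049, 0.1277], 'moment': [-0.0077, -0.0344, 0.0104], 'gripper_width': 0.0939}
scene 426.6067372479834 426.6067372479834 324.4561487615952 195.62590237489394 [-0.04063272  0.          0.          0.          0.        ] [[0.813, 0.375, -0.445, 1.05], [0.582, -0.532, 0.615, -0.743], [-0.006, -0.759, -0.651, 0.879], [0.0, 0.0, 0.0, 1.0]]
top 436.3388026137569 436.3388026137569 325.3939081613719 213.11272083133144 [-0.04062967  0.          0.          0.          0.        ] [[-0.022, -0.99, 0.141, 0.352], [-1.0, 0.024, 0.019, -0.046], [-0.022, -0.141, -0.99, 1.32], [0.0, 0.0, 0.0, 1.0]]
```

View pics/scene0.png

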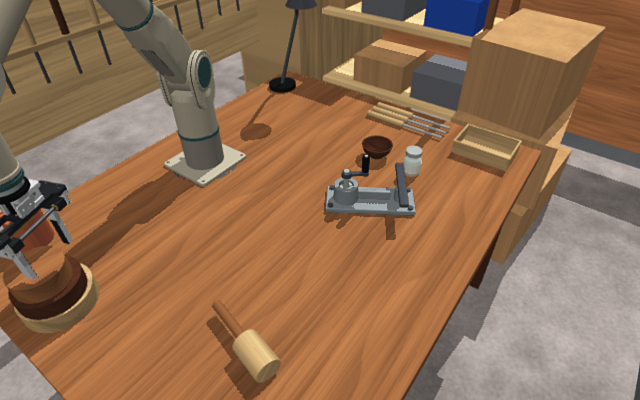

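View pics/top0.png

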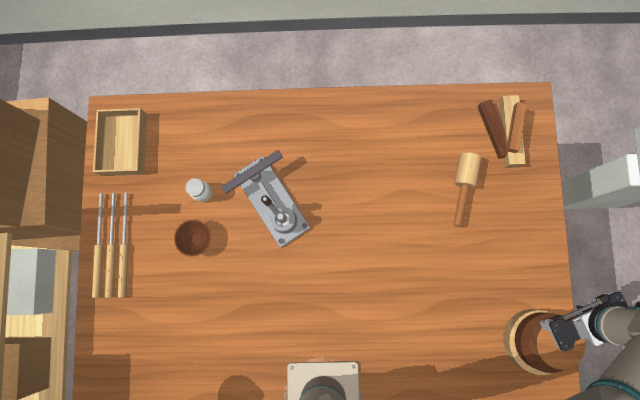

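The scene view shows the handle near (366,163) and the hub near (347,175). In the top view they are near (266,201) and (283,218). The jar is at (199,189) and the bowl at (192,238) in the top view. I'll enlarge both crops next.

```bash
python3 - <<'E'
import cv2,numpy as np
a=cv2.imread("pics/scene0.png")[140:220,315:425]; b=cv2.imread("pics/top0.png")[145:250,215:325]
a=cv2.resize(a,None,fx=3.6,fy=3.6,interpolation=cv2.INTER_CUBIC);b=cv2.resize(b,None,fx=3.6,fy=3.6,interpolation=cv2.INTER_CUBIC)
h=max(len(a),len(b)); p=lambda i:np.pad(i,((0,h-len(i)),(0,0),(0,0)))
cv2.imwrite("pics/crop0.png",np.hstack([p(a),p(b)]))
E
cat > h.py <<'E'
import numpy as np,cv2
def ray(d,uv):
    K=np.array([[d["fx"],0,d["cx"]],[0,d["fy"],d["cy"]],[0,0,1]],float)
    n=cv2.undistortPoints(np.array([[uv]],float),K,np.array(d["distortion"],float))[0,0]
    E=d["extrinsics"]; v=E[:3,:3]@np.r_[n,1]; return E[:3,3],v
def plane(d,uv,z):
    o,v=ray(d,uv); return o+v*(z-o[2])/v[2]
def tri(d1,u1,d2,u2):
    A=[];b=[]
    for d,u in((d1,u1),(d2,u2)):
        o,v=ray(d,u); v=v/np.linalg.norm(v); P=np.eye(3)-np.outer(v,v); A.append(P); b.append(P@o)
    x,*_=np.linalg.lstsq(np.vstack(A),np.hstack(b),rcond=None)
    return x,np.linalg.norm(np.vstack(A)@x-np.hstack(b))
def pt(d,uv):
    z=d["range_z"][int(round(uv[1])),int(round(uv[0]))]; o,v=ray(d,uv); return o+v*z
E
python3 - <<'E'
import sys; sys.path.insert(0,'.')
import numpy as np,cv2
from h import *
for n,(x0,y0,x1,y1) in {"scene":(340,140,390,200),"top":(240,185,290,225)}.items():
    d=np.load(f"{n}0.npz"); m=np.zeros((400,640),np.uint8)
    m[y0:y1,x0:x1]=(d["img"][y0:y1,x0:x1].max(2)<45)
    k,l,s,c=cv2.connectedComponentsWithStats(m)
    for i in range(1,k):
        if s[i,4]>5: print(n,s[i],c[i],np.median([pt(d,(x,y)) for y,x in np.argwhere(l==i)],axis=0).round(4))
E
```

```text
scene [362 149  27  24 201] [369.78109453 159.75124378] [0.5542 0.1367 0.1243]
scene [347 175   5   3   9] [348.77777778 176.11111111] [0.5317 0.0959 0.1086]
```

View pics/crop0.png

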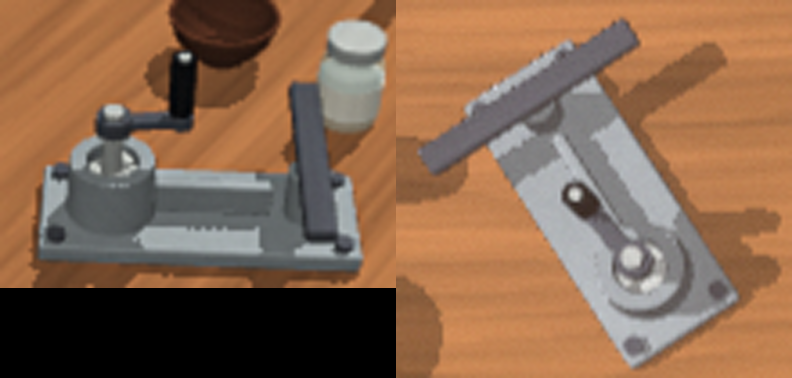

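The crop resolves the cap on the handle pin at scene (365.8,156) and top (264.7,198.6). It also shows the hub cap at scene (346.4,169.5) and top (280.8,216.7), and the boss rim. Next I triangulate these, plus the foot corners and bar ends.

```bash
python3 - <<'E'
import numpy as np,cv2
from h import *
S=np.load("scene0.npz");T=np.load("top0.npz")
s=lambda x,y:(315+x/3.6-.4,140+y/3.6-.4); t=lambda x,y:(215+(x-396)/3.6-.4,145+y/3.6-.4)
for n,a,b in[("pin top",(183,58),(575,193)),("hub cap",(114,110),(633,257)),("boss top",(112,159),(646,267))]:
    x,e=tri(S,s(*a),T,t(*b)); print(n,x.round(4),round(e,4),pt(S,s(*a)).round(4),pt(T,t(*b)).round(4))
h,_=tri(S,s(183,58),T,t(575,193))
# boss rim via depth: points in top view at z 60..75mm
def cloud(d):
    K=np.array([[d["fx"],0,d["cx"]],[0,d["fy"],d["cy"]],[0,0,1]],float)
    g=np.stack(np.meshgrid(np.arange(640.),np.arange(400.)),-1).reshape(-1,1,2)
    n=cv2.undistortPoints(g,K,d["distortion"])[:,0]; z=d["range_z"].reshape(-1,1)
    P=np.c_[n*z,z]@d["extrinsics"][:3,:3].T+d["extrinsics"][:3,3]; return P[z[:,0]>0]
for d,nm in((T,"top"),(S,"scene")):
    P=cloud(d); near=np.linalg.norm(P[:,:2]-[.53,.1],axis=1)<.3
    P=P[near]; q=P[(abs(P[:,2]-.07)<.004)&(np.linalg.norm(P[:,:2]-[.53,.1],axis=1)<.07)]
    c,r=cv2.minEnclosingCircle(q[:,:2].astype(np.float32)); print(nm,"boss",len(q),np.round(c,4),round(r,4),q[:,2].mean())
    bar=P[(P[:,2]>.078)&(P[:,2]<.092)&(np.linalg.norm(P[:,:2]-[.53,.1],axis=1)>.1)]
    if len(bar)>9: print(nm,"bar",cv2.minAreaRect(bar[:,:2].astype(np.float32)),bar[:,2].mean())
    f=P[(P[:,2]>.008)&(P[:,2]<.05)&(np.linalg.norm(P[:,:2]-[.6,.13],axis=1)<.16)]; print(np.histogram(f[:,2],8))
for n,p in(("jar",(199,189)),("bowl",(192,238))): print(n,pt(T,p).round(3))
# foot corners on top view, mallet
for p in((635,365),(735,295)): print(plane(T,t(*p),.015).round(4))
E
```

```text
pin top [0.5596 0.1387 0.1701] 0.0014 [0.5586 0.1388 0.1693] [0.5605 0.1394 0.1697]
hub cap [0.518  0.1024 0.1222] 0.0003 [0.5181 0.1026 0.1221] [0.518  0.1024 0.1207]
boss top [0.5178 0.0992 0.0725] 0.0027 [0.522 0.096 0.077] [0.5107 0.093  0.1151]
top boss 234 [0.5167 0.1032] 0.0363 0.06948514618497058
top bar ((0.6407207250595093, 0.238562673330307), (0.07120928913354874, 0.2942635416984558), 17.60035514831543) 0.08495395652952746
(array([ 148, 1179,  611,   56,   19,   22,   38,   75]), array([0.00803653, 0.01327542, 0.01851431, 0.0237532 , 0.02899208,
       0.03423097, 0.03946986, 0.04470875, 0.04994763]))
scene boss 204 [0.5194 0.1013] 0.0368 0.07007931452376429
scene bar ((0.642846405506134, 0.23677363991737366), (0.07148509472608566, 0.29738765954971313), 17.527732849121094) 0.0858613360373425
(array([118, 603, 563, 124,  94,  82,  83, 121]), array([0.00801336, 0.01325518, 0.018497  , 0.02373881, 0.02898063,
       0.03422245, 0.03946427, 0.04470609, 0.0499479 ]))
jar [0.607 0.342 0.091]
bowl [0.473 0.387 0.008]
[0.4418 0.1144 0.015 ]
[0.4985 0.0301 0.015 ]
```

Measurements agree: the handle is 55.05 mm from the axis, and the boss radius is 36 mm at z 0.070. The axis is at (0.518, 0.102) and the handle at world angle 41°. Foot yaw is about 34°, so q is about −0.13. I'll turn backward with a loose cage and the jaws tangential so the screw can drop, then grip for the forward turn.

```bash
cat > plan.py <<'E'
import json,os,numpy as np
AX=np.array([.518,.1023]); RAD=.055
def R(psi):
    c,s=np.cos(psi),np.sin(psi); return np.array([[-s,c,0],[c,s,0],[0,0,-1.]])
def load(): return np.array(json.load(open('cmd.json'))) if os.path.exists('cmd.json') else np.array([.238,-.605,.205,np.radians(-68.5)])
def plan(rows,grip,save=True):
    """rows: world x,y,z,psi(rad). prints move rows, stores final command"""
    p0=load(); M=R(p0[3]); off=[];tw=[]
    for r in rows:
        off.append((M.T@(np.array(r[:3])-p0[:3])).round(4).tolist()); tw.append([0,0,round(float(p0[3]-r[3]),3)])
    print(json.dumps({"offset":off,"twist":tw,"gripper":grip}))
    e=p0.copy(); e[:3]+=M@off[-1]; e[3]-=tw[-1][2]
    if save: json.dump(e.tolist(),open('cmd.json','w'))
def lin(target,n):
    p0=load(); return [p0+(np.array(target)-p0)*(i+1)/n for i in range(n)]
def arc(dth,n,dz=0,th0=None,psi_follow=True,c=AX):
    """rotate command about axis by dth (ccw +)"""
    p0=load(); v=p0[:2]-c; out=[]
    for i in range(n):
        a=dth*(i+1)/n; ca,sa=np.cos(a),np.sin(a)
        out.append(np.r_[c+[ca*v[0]-sa*v[1],sa*v[0]+ca*v[1]],p0[2]+dz*(i+1)/n,p0[3]+(a if psi_follow else 0)])
    return out
E
python3 - <<'E'
from plan import *
m=[.40,-.233,.30,np.radians(-58)]
plan(lin(m,9),[.5]*9)
plan(lin([.5593,.1387,.30,np.radians(-48.6)],9)+[[.5593,.1387,.30,np.radians(-48.6)]],[.5]*10)
E
```

```text
{"offset": [[0.0319, -0.0319, -0.0106], [0.0638, -0.0637, -0.0211], [0.0957, -0.0956, -0.0317], [0.1276, -0.1274, -0.0422], [0.1595, -0.1593, -0.0528], [0.1914, -0.1912, -0.0633], [0.2233, -0.223, -0.0739], [0.2552, -0.2549, -0.0844], [0.2871, -0.2867, -0.095]], "twist": [[0, 0, -0.02], [0, 0, -0.041], [0, 0, -0.061], [0, 0, -0.081], [0, 0, -0.102], [0, 0, -0.122], [0, 0, -0.143], [0, 0, -0.163], [0, 0, -0.183]], "gripper": [0.5, 0.5, 0.5, 0.5, 0.5, 0.5, 0.5, 0.5, 0.5]}
{"offset": [[0.0369, -0.0257, 0.0], [0.0738, -0.0513, 0.0], [0.1107, -0.077, 0.0], [0.1475, -0.1026, 0.0], [0.1844, -0.1283, 0.0], [0.2213, -0.154, 0.0], [0.2582, -0.1796, 0.0], [0.2951, -0.2053, 0.0], [0.332, -0.2309, 0.0], [0.332, -0.2309, 0.0]], "twist": [[0, 0, -0.018], [0, 0, -0.037], [0, 0, -0.055], [0, 0, -0.073], [0, 0, -0.091], [0, 0, -0.11], [0, 0, -0.128], [0, 0, -0.146], [0, 0, -0.164], [0, 0, -0.164]], "gripper": [0.5, 0.5, 0.5, 0.5, 0.5, 0.5, 0.5, 0.5, 0.5, 0.5]}
```

>>> move_arm --offset '[[0.032, -0.032, -0.0106], [0.064, -0.064, -0.021], [0.0957, -0.0956, -0.0317], [0.1276, -0.1274, -0.0422], [0.1595, -0.1593, -0.0528], [0.1914, -0.1912, -0.0633], [0.2233, -0.223, -0.0739], [0.2552, -0.2549, -0.0844], [0.2871, -0.2867, -0.095]]' --twist '[[0, 0, -0.02], [0, 0, -0.041], [0, 0, -0.061], [0, 0, -0.081], [0, 0, -0.102], [0, 0, -0.122], [0, 0, -0.143], [0, 0, -0.163], [0, 0, -0.183]]' --gripper '[0.5, 0.5, 0.5, 0.5, 0.5, 0.5, 0.5, 0.5, 0.5]'

```text
time_s: 1.23
ee_pos: [0.4004, -0.2315, 0.3007]
eef_rot: [-0.0, 0.961, 0.276, -0.0]
ft_force: [2.0, -0.7, -0.5]
gripper_width: 0.047
```

>>> move_arm --offset '[[0.0369, -0.0257, 0], [0.0738, -0.0513, 0], [0.1107, -0.077, 0], [0.1475, -0.1026, 0], [0.1844, -0.1283, 0], [0.2213, -0.154, 0], [0.2582, -0.1796, 0], [0.2951, -0.2053, 0], [0.332, -0.2309, 0], [0.332, -0.2309, 0]]' --twist '[[0, 0, -0.018], [0, 0, -0.037], [0, 0, -0.055], [0, 0, -0.073], [0, 0, -0.091], [0, 0, -0.11], [0, 0, -0.128], [0, 0, -0.146], [0, 0, -0.164], [0, 0, -0.164]]' --gripper '[0.5, 0.5, 0.5, 0.5, 0.5, 0.5, 0.5, 0.5, 0.5, 0.5]'

```text
time_s: 2.48
ee_pos: [0.5596, 0.1429, 0.2997]
eef_rot: [-0.001, 0.935, 0.356, -0.0]
ft_force: [0.5, -0.9, -0.6]
gripper_width: 0.047
```

```bash
python3 - <<'E'
from plan import *
from workcell import get_obs
o=get_obs(); q=o['eef_rot']; print(o['ee_pos'],q,o['joint_pos'],load())
plan(lin([.5593,.1387,.124,np.radians(-48.6)],6)+[[.5593,.1387,.124,np.radians(-48.6)]]*4,[.5]*7+[.3]*3)
E
```

```text
[0.55959956 0.14294624 0.29967868] [-1.26651817e-03  9.34518644e-01  3.55911920e-01 -6.93622963e-05] [-0.11606041  0.44258981 -0.27486279  1.59005217  0.12626986  1.12682158
 -1.26308334] [ 0.55933708  0.13867939  0.3        -0.84855054]
{"offset": [[-0.0, -0.0, 0.0293], [-0.0, -0.0, 0.0587], [-0.0, -0.0, 0.088], [-0.0, -0.0, 0.1173], [-0.0, -0.0, 0.1467], [-0.0, -0.0, 0.176], [-0.0, -0.0, 0.176], [-0.0, -0.0, 0.176], [-0.0, -0.0, 0.176], [-0.0, -0.0, 0.176]], "twist": [[0, 0, -0.0], [0, 0, -0.0], [0, 0, -0.0], [0, 0, -0.0], [0, 0, -0.0], [0, 0, -0.0], [0, 0, -0.0], [0, 0, -0.0], [0, 0, -0.0], [0, 0, -0.0]], "gripper": [0.5, 0.5, 0.5, 0.5, 0.5, 0.5, 0.5, 0.3, 0.3, 0.3]}
```

>>> move_arm --offset '[[0, 0, 0.03], [0, 0, 0.06], [0, 0, 0.09], [0, 0, 0.1], [0, 0, 0.1]]' --twist '[[0, 0, 0], [0, 0, 0], [0, 0, 0], [0, 0, 0], [0, 0, 0]]' --gripper '[0.5, 0.5, 0.5, 0.5, 0.5]'

```text
time_s: 3.1
ee_pos: [0.5595, 0.1379, 0.2004]
eef_rot: [0.0, 0.936, 0.353, -0.0]
ft_force: [1.0, 0.2, 0.6]
gripper_width: 0.0468
```

>>> move_arm --offset '[[0, 0, 0.03], [0, 0, 0.06], [0, 0, 0.076], [0, 0, 0.076], [0, 0, 0.076], [0, 0, 0.076], [0, 0, 0.076]]' --twist '[[0, 0, 0], [0, 0, 0], [0, 0, 0], [0, 0, 0], [0, 0, 0], [0, 0, 0], [0, 0, 0]]' --gripper '[0.5, 0.5, 0.5, 0.5, 0.3, 0.3, 0.3]'

```text
time_s: 3.98
ee_pos: [0.5601, 0.1388, 0.1252]
eef_rot: [0.0, 0.936, 0.353, 0.001]
ft_force: [-0.0, -0.2, 0.3]
gripper_width: 0.0283
```

```bash
cat > look.py <<'E'
import sys,cv2,numpy as np
from workcell import get_obs,imaging
from h import *
d=imaging.get_image("scene"); n=sys.argv[1]; np.savez(n+".npz",**d)
g=d["img"][130:220,310:430,::-1]; cv2.imwrite(f"pics/{n}.png",cv2.resize(g,None,fx=5,fy=5,interpolation=cv2.INTER_CUBIC))
# crank top surface: highest points within 14 mm of axis (hub cap), and their height
m=[pt(d,(x,y)) for y in range(155,190) for x in range(330,365) if d["range_z"][y,x]>0]
m=np.array(m); m=m[(np.linalg.norm(m[:,:2]-[.518,.1023],axis=1)<.012)&(m[:,2]<.15)]
print("hub top z",np.sort(m[:,2])[-8:].round(4), "obs",get_obs()["ee_pos"].round(4),get_obs()["ft_force"].round(1))
E
python3 look.py s1; python3 - <<'E'
from h import *
d=np.load('scene0.npz')
m=np.array([pt(d,(x,y)) for y in range(155,190) for x in range(330,365)]); m=m[(np.linalg.norm(m[:,:2]-[.518,.1023],axis=1)<.012)&(m[:,2]<.15)]
print(np.sort(m[:,2])[-8:].round(4))
E
```

```text
hub top z [0.1215 0.1215 0.1224 0.1227 0.1227 0.123  0.1231 0.1238] obs [0.56   0.1387 0.125 ] [-0.6  0.4  0.1]
[0.1218 0.1222 0.1223 0.1225 0.1226 0.123  0.1232 0.1235]
```

View pics/s1.png

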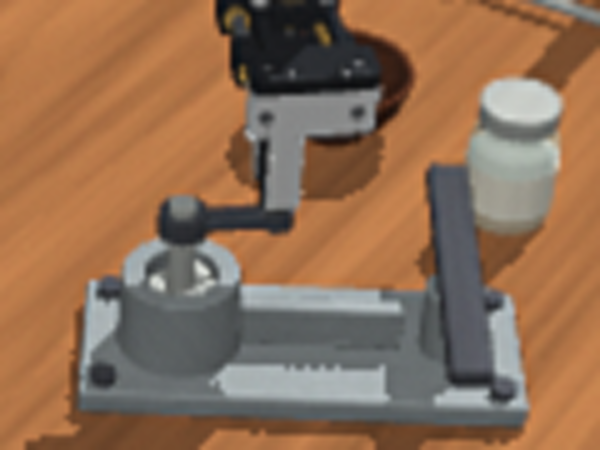

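The handle is caged between the fingers near crop (285,170). The hub cap, near (185,205), stays visible, so its height can show the drop. I'm starting the backward arc.

```bash
python3 - <<'E'
from plan import *
json.dump([.5593,.1387,.124,float(np.radians(-48.6))],open('cmd.json','w'))
plan(arc(np.radians(60),10,dz=.003),[.3]*10)
E
```

```text
{"offset": [[-0.0003, -0.0058, -0.0003], [-0.0012, -0.0114, -0.0006], [-0.0027, -0.017, -0.0009], [-0.0048, -0.0224, -0.0012], [-0.0074, -0.0275, -0.0015], [-0.0105, -0.0324, -0.0018], [-0.0141, -0.0368, -0.0021], [-0.0182, -0.0409, -0.0024], [-0.0227, -0.0445, -0.0027], [-0.0275, -0.0477, -0.003]], "twist": [[0, 0, -0.105], [0, 0, -0.209], [0, 0, -0.314], [0, 0, -0.419], [0, 0, -0.524], [0, 0, -0.628], [0, 0, -0.733], [0, 0, -0.838], [0, 0, -0.942], [0, 0, -1.047]], "gripper": [0.3, 0.3, 0.3, 0.3, 0.3, 0.3, 0.3, 0.3, 0.3, 0.3]}
```

>>> move_arm --offset '[[-0.0003, -0.0058, -0.0003], [-0.0012, -0.0114, -0.0006], [-0.0027, -0.017, -0.0009], [-0.0048, -0.0224, -0.0012], [-0.0074, -0.0275, -0.0015], [-0.0105, -0.0324, -0.0018], [-0.0141, -0.0368, -0.0021], [-0.0182, -0.0409, -0.0024], [-0.0227, -0.0445, -0.0027], [-0.0275, -0.0477, -0.003]]' --twist '[[0, 0, -0.105], [0, 0, -0.209], [0, 0, -0.314], [0, 0, -0.419], [0, 0, -0.524], [0, 0, -0.628], [0, 0, -0.733], [0, 0, -0.838], [0, 0, -0.942], [0, 0, -1.047]]' --gripper '[0.3, 0.3, 0.3, 0.3, 0.3, 0.3, 0.3, 0.3, 0.3, 0.3]'

```text
time_s: 5.28
ee_pos: [0.5084, 0.1564, 0.1278]
eef_rot: [0.001, 0.633, 0.775, 0.001]
ft_force: [2.1, -0.3, -1.4]
gripper_width: 0.0281
```

```bash
python3 look.py s2; python3 - <<'E'
from plan import *
print(load()); plan(arc(np.radians(20),4),[.3]*4)
E
```

```text
hub top z [0.1234 0.1236 0.1236 0.1249 0.125  0.1251 0.1261 0.1261] obs [0.5074 0.1562 0.1278] [0.  0.9 0.6]
[0.50712737 0.15629422 0.127      0.19876998]
{"offset": [[-0.0002, -0.0048, 0.0], [-0.0008, -0.0096, 0.0], [-0.0019, -0.0143, 0.0], [-0.0033, -0.0188, 0.0]], "twist": [[0, 0, -0.087], [0, 0, -0.175], [0, 0, -0.262], [0, 0, -0.349]], "gripper": [0.3, 0.3, 0.3, 0.3]}
```

>>> move_arm --offset '[[-0.0002, -0.0048, 0], [-0.0008, -0.0096, 0], [-0.0019, -0.0143, 0], [-0.0033, -0.0188, 0], [-0.0033, -0.0188, 0]]' --twist '[[0, 0, -0.087], [0, 0, -0.175], [0, 0, -0.262], [0, 0, -0.349], [0, 0, -0.349]]' --gripper '[0.3, 0.3, 0.3, 0.3, 0.3]'

```text
time_s: 5.95
ee_pos: [0.4901, 0.1494, 0.1278]
eef_rot: [0.0, 0.491, 0.871, 0.0]
ft_force: [0.5, 0.7, 1.1]
gripper_width: 0.0283
```

```bash
python3 look.py s3
```

```text
hub top z [0.1237 0.1239 0.124  0.1241 0.1243 0.1244 0.125  0.1257] obs [0.4901 0.1495 0.1277] [0.3 0.1 0.4]
```

>>> move_arm --offset '[[-0.0002, -0.0048, 0], [-0.0008, -0.0096, 0], [-0.0019, -0.0143, 0], [-0.0033, -0.0188, 0], [-0.0033, -0.0188, 0]]' --twist '[[0, 0, -0.087], [0, 0, -0.175], [0, 0, -0.262], [0, 0, -0.349], [0, 0, -0.349]]' --gripper '[0.3, 0.3, 0.3, 0.3, 0.3]'

```text
time_s: 6.62
ee_pos: [0.4755, 0.1367, 0.1275]
eef_rot: [-0.0, 0.332, 0.943, 0.0]
ft_force: [0.2, 0.7, 0.6]
gripper_width: 0.0282
```

```bash
python3 look.py s4
```

```text
hub top z [0.1249 0.1249 0.125  0.1255 0.1263 0.127  0.1272 0.1276] obs [0.4754 0.1367 0.1275] [0.6 0.9 0.7]
```

>>> move_arm --offset '[[-0.0002, -0.0048, 0], [-0.0008, -0.0096, 0], [-0.0019, -0.0143, 0], [-0.0033, -0.0188, 0], [-0.0033, -0.0188, 0]]' --twist '[[0, 0, -0.087], [0, 0, -0.175], [0, 0, -0.262], [0, 0, -0.349], [0, 0, -0.349]]' --gripper '[0.3, 0.3, 0.3, 0.3, 0.3]'

```text
time_s: 7.3
ee_pos: [0.4658, 0.1194, 0.1272]
eef_rot: [-0.001, 0.164, 0.986, -0.0]
ft_force: [0.0, 0.9, 0.1]
gripper_width: 0.0281
```

```bash
python3 look.py s5
```

```text
hub top z [0.1203 0.1204 0.1204 0.1207 0.1207 0.1213 0.122  0.1229] obs [0.466  0.1198 0.1273] [-0.1  0.6 -0.8]
```

View pics/s5.png

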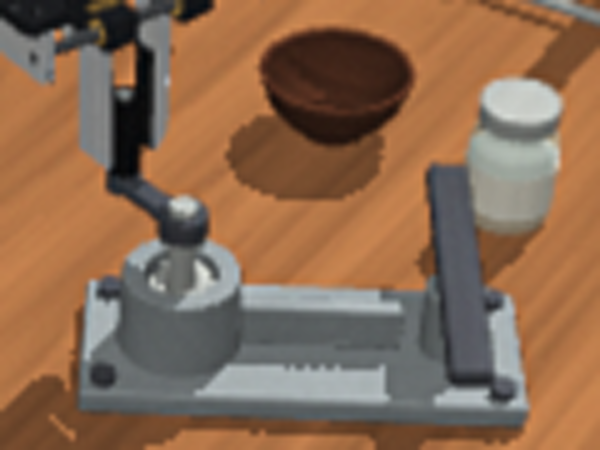

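Fingers cage the sleeve at crop (125,125), and the hub cap is at (185,207). Whether it has dropped isn't clear from this view, so I'll compare the cap and arm rows across the pictures.

```bash
cat > cap.py <<'E'
import sys,numpy as np,cv2
from h import *
for n in sys.argv[1:]:
    d=np.load(n+".npz"); g=d["img"][160:185,338:356].astype(int)
    # dark hub ring: bluish dark pixels; bright cap on top
    dark=g.max(2)<80; cap=(g.min(2)>110)
    cap[14:]=0
    y,x=np.nonzero(cap); yd,xd=np.nonzero(dark)
    w=g.min(2)
    col=g[:, 7:12].mean((1,2)).round().astype(int)
    print(n,"cap",len(y),(y.mean()+160).round(2),(x.mean()+338).round(2),"dark",len(yd),yd.min()+160,yd.max()+160,(yd.mean()+160).round(2),col.tolist())
E
python3 cap.py scene0 s1 s2 s3 s4 s5
```

```text
scene0 cap 21 170.43 346.38 dark 68 172 184 176.78 [120, 120, 118, 117, 117, 117, 116, 112, 115, 164, 181, 179, 129, 90, 82, 50, 41, 40, 49, 101, 102, 98, 113, 119, 113]
s1 cap 16 170.5 346.0 dark 82 170 184 175.18 [126, 125, 124, 123, 122, 123, 122, 121, 120, 120, 121, 121, 108, 87, 60, 46, 44, 43, 52, 106, 107, 102, 119, 125, 118]
s2 cap 17 170.0 345.94 dark 114 160 184 170.44 [128, 127, 125, 124, 124, 120, 108, 97, 108, 175, 174, 127, 100, 69, 52, 47, 45, 45, 65, 102, 104, 99, 103, 107, 116]
s3 cap 18 170.06 346.33 dark 108 160 184 170.39 [12, 17, 45, 53, 53, 55, 53, 51, 91, 156, 149, 122, 101, 65, 57, 47, 44, 45, 79, 114, 108, 102, 119, 124, 117]
s4 cap 15 170.07 346.13 dark 119 160 184 169.86 [128, 127, 125, 124, 117, 113, 106, 95, 104, 119, 123, 113, 93, 61, 48, 46, 43, 45, 84, 114, 107, 102, 119, 124, 117]
s5 cap 20 170.7 346.45 dark 65 166 184 175.51 [126, 124, 123, 122, 122, 122, 121, 118, 118, 149, 184, 190, 146, 102, 78, 58, 45, 42, 44, 80, 104, 102, 119, 122, 117]
```

>>> move_arm --offset '[[0, 0, 0], [0, 0, 0]]' --twist '[[0, 0, 0], [0, 0, 0]]' --gripper '[0.36, 0.36]'

```text
time_s: 7.6
ee_pos: [0.4663, 0.1202, 0.1275]
eef_rot: [0.0, 0.163, 0.987, -0.0]
ft_force: [0.1, -0.4, 0.9]
gripper_width: 0.0341
```

```bash
python3 look.py s6; python3 cap.py s4 s5 s6
```

```text
hub top z [0.1149 0.115  0.1152 0.1153 0.1154 0.1159 0.1169 0.1172] obs [0.4663 0.1202 0.1275] [-0.2 -0.2  0. ]
s4 cap 15 170.07 346.13 dark 119 160 184 169.86 [128, 127, 125, 124, 117, 113, 106, 95, 104, 119, 123, 113, 93, 61, 48, 46, 43, 45, 84, 114, 107, 102, 119, 124, 117]
s5 cap 20 170.7 346.45 dark 65 166 184 175.51 [126, 124, 123, 122, 122, 122, 121, 118, 118, 149, 184, 190, 146, 102, 78, 58, 45, 42, 44, 80, 104, 102, 119, 122, 117]
s6 cap 19 172.0 346.32 dark 62 168 184 176.87 [125, 124, 123, 122, 122, 122, 121, 119, 118, 117, 132, 174, 190, 181, 122, 85, 72, 48, 42, 43, 60, 100, 120, 123, 116]
```

The cap height went from 0.126 to 0.116, a 10 mm thread drop (s5 had caught it mid-fall). The reversal point is about 2.05 rad back, which is within the stated range. Now I lower 7 mm to the sleeve's middle and grip.

>>> move_arm --offset '[[0, 0, 0.004], [0, 0, 0.007], [0, 0, 0.007], [0, 0, 0.007], [0, 0, 0.007], [0, 0, 0.007], [0, 0, 0.007]]' --twist '[[0, 0, 0], [0, 0, 0], [0, 0, 0], [0, 0, 0], [0, 0, 0], [0, 0, 0], [0, 0, 0]]' --gripper '[0.36, 0.36, 0.2, 0.1, 0.1, 0.1, 0.1]'

```text
time_s: 8.52
ee_pos: [0.4662, 0.12, 0.1204]
eef_rot: [-0.0, 0.162, 0.987, 0.0]
ft_force: [0.2, 1.2, -2.0]
gripper_width: 0.0204
```

```bash
python3 look.py s7; python3 - <<'E'
from plan import *
a=np.radians(161.39); p=AX+.05505*np.array([np.cos(a),np.sin(a)])
json.dump([*p,.120,float(np.radians(71.4))],open('cmd.json','w')); print(p)
for k in range(4): plan(arc(-np.pi/2,10,dz=-.0025,psi_follow=False),[.1]*10)
E
```

```text
hub top z [0.115  0.1154 0.1154 0.1155 0.1158 0.1167 0.1169 0.1174] obs [0.4662 0.12   0.1205] [-0.4  0.4 -2.1]
[0.46582841 0.11986782]
{"offset": [[-0.0007, 0.0086, 0.0003], [-0.0027, 0.017, 0.0005], [-0.006, 0.025, 0.0008], [-0.0105, 0.0324, 0.001], [-0.0161, 0.0389, 0.0013], [-0.0227, 0.0445, 0.0015], [-0.0301, 0.049, 0.0018], [-0.038, 0.0523, 0.002], [-0.0464, 0.0544, 0.0023], [-0.0551, 0.055, 0.0025]], "twist": [[0, 0, 0.0], [0, 0, 0.0], [0, 0, 0.0], [0, 0, 0.0], [0, 0, 0.0], [0, 0, 0.0], [0, 0, 0.0], [0, 0, 0.0], [0, 0, 0.0], [0, 0, 0.0]], "gripper": [0.1, 0.1, 0.1, 0.1, 0.1, 0.1, 0.1, 0.1, 0.1, 0.1]}
{"offset": [[-0.0086, -0.0007, 0.0003], [-0.017, -0.0027, 0.0005], [-0.025, -0.006, 0.0008], [-0.0323, -0.0105, 0.001], [-0.0389, -0.0161, 0.0013], [-0.0445, -0.0227, 0.0015], [-0.049, -0.0301, 0.0018], [-0.0523, -0.0381, 0.002], [-0.0543, -0.0465, 0.0023], [-0.055, -0.0551, 0.0025]], "twist": [[0, 0, 0.0], [0, 0, 0.0], [0, 0, 0.0], [0, 0, 0.0], [0, 0, 0.0], [0, 0, 0.0], [0, 0, 0.0], [0, 0, 0.0], [0, 0, 0.0], [0, 0, 0.0]], "gripper": [0.1, 0.1, 0.1, 0.1, 0.1, 0.1, 0.1, 0.1, 0.1, 0
[... 255 characters left out ...]
0.0551, -0.055, 0.0025]], "twist": [[0, 0, 0.0], [0, 0, 0.0], [0, 0, 0.0], [0, 0, 0.0], [0, 0, 0.0], [0, 0, 0.0], [0, 0, 0.0], [0, 0, 0.0], [0, 0, 0.0], [0, 0, 0.0]], "gripper": [0.1, 0.1, 0.1, 0.1, 0.1, 0.1, 0.1, 0.1, 0.1, 0.1]}
{"offset": [[0.0086, 0.0007, 0.0003], [0.017, 0.0027, 0.0005], [0.025, 0.006, 0.0008], [0.0324, 0.0106, 0.001], [0.0389, 0.0162, 0.0013], [0.0445, 0.0227, 0.0015], [0.0491, 0.0301, 0.0018], [0.0524, 0.0381, 0.002], [0.0544, 0.0465, 0.0023], [0.055, 0.0551, 0.0025]], "twist": [[0, 0, 0.0], [0, 0, 0.0], [0, 0, 0.0], [0, 0, 0.0], [0, 0, 0.0], [0, 0, 0.0], [0, 0, 0.0], [0, 0, 0.0], [0, 0, 0.0], [0, 0, 0.0]], "gripper": [0.1, 0.1, 0.1, 0.1, 0.1, 0.1, 0.1, 0.1, 0.1, 0.1]}
```

Gripped: width 20.4 mm, small forces. Starting the first quarter forward.

>>> move_arm --offset '[[-0.0007, 0.0086, 0.0003], [-0.0027, 0.017, 0.0005], [-0.006, 0.025, 0.0008], [-0.0105, 0.0324, 0.001], [-0.0161, 0.0389, 0.0013], [-0.0227, 0.0445, 0.0015], [-0.0301, 0.049, 0.0018], [-0.038, 0.0523, 0.002], [-0.0464, 0.0544, 0.0023], [-0.0551, 0.055, 0.0025]]' --twist '[[0, 0, 0], [0, 0, 0], [0, 0, 0], [0, 0, 0], [0, 0, 0], [0, 0, 0], [0, 0, 0], [0, 0, 0], [0, 0, 0], [0, 0, 0]]' --gripper '[0.1, 0.1, 0.1, 0.1, 0.1, 0.1, 0.1, 0.1, 0.1, 0.1]'

```text
time_s: 9.82
ee_pos: [0.5378, 0.1567, 0.118]
eef_rot: [0.001, 0.162, 0.987, 0.002]
ft_force: [0.2, 4.7, -4.1]
gripper_width: 0.0205
```

```bash
python3 look.py s8
```

```text
hub top z [0.1124 0.1127 0.1132 0.1133 0.1139 0.1146 0.1146 0.1148] obs [0.5393 0.1561 0.118 ] [ 2.3  4.  -4.3]
```

>>> move_arm --offset '[[-0.0086, -0.0007, 0.0003], [-0.017, -0.0027, 0.0005], [-0.025, -0.006, 0.0008], [-0.0323, -0.0105, 0.001], [-0.0389, -0.0161, 0.0013], [-0.0445, -0.0227, 0.0015], [-0.049, -0.0301, 0.0018], [-0.0523, -0.0381, 0.002], [-0.0543, -0.0465, 0.0023], [-0.055, -0.0551, 0.0025]]' --twist '[[0, 0, 0], [0, 0, 0], [0, 0, 0], [0, 0, 0], [0, 0, 0], [0, 0, 0], [0, 0, 0], [0, 0, 0], [0, 0, 0], [0, 0, 0]]' --gripper '[0.1, 0.1, 0.1, 0.1, 0.1, 0.1, 0.1, 0.1, 0.1, 0.1]'

```text
time_s: 11.12
ee_pos: [0.5697, 0.0837, 0.1154]
eef_rot: [-0.001, 0.162, 0.987, -0.001]
ft_force: [1.1, 2.1, -3.7]
gripper_width: 0.0205
```

```bash
python3 look.py s9
```

```text
hub top z [0.111  0.111  0.111  0.1113 0.1115 0.1115 0.1116 0.112 ] obs [0.569  0.0822 0.1151] [ 0.7 -1.  -2.1]
```

>>> move_arm --offset '[[0.0007, -0.0086, 0.0003], [0.0027, -0.017, 0.0005], [0.006, -0.025, 0.0008], [0.0106, -0.0323, 0.001], [0.0162, -0.0389, 0.0013], [0.0228, -0.0445, 0.0015], [0.0301, -0.049, 0.0018], [0.0381, -0.0523, 0.002], [0.0465, -0.0543, 0.0023], [0.0551, -0.055, 0.0025]]' --twist '[[0, 0, 0], [0, 0, 0], [0, 0, 0], [0, 0, 0], [0, 0, 0], [0, 0, 0], [0, 0, 0], [0, 0, 0], [0, 0, 0], [0, 0, 0]]' --gripper '[0.1, 0.1, 0.1, 0.1, 0.1, 0.1, 0.1, 0.1, 0.1, 0.1]'

```text
time_s: 12.42
ee_pos: [0.502, 0.0526, 0.1135]
eef_rot: [0.002, 0.161, 0.987, 0.002]
ft_force: [3.2, 6.5, -5.7]
gripper_width: 0.0203
```

```bash
python3 look.py s10
```

```text
hub top z [0.1075 0.1078 0.1081 0.1083 0.1087 0.1088 0.1092 0.1092] obs [0.5009 0.053  0.1135] [ 1.7  6.6 -5.7]
```

>>> move_arm --offset '[[0.0086, 0.0007, 0.0003], [0.017, 0.0027, 0.0005], [0.025, 0.006, 0.0008], [0.0324, 0.0106, 0.001], [0.0389, 0.0162, 0.0013], [0.0445, 0.0227, 0.0015], [0.0491, 0.0301, 0.0018], [0.0524, 0.0381, 0.002], [0.0544, 0.0465, 0.0023], [0.055, 0.0551, 0.0025]]' --twist '[[0, 0, 0], [0, 0, 0], [0, 0, 0], [0, 0, 0], [0, 0, 0], [0, 0, 0], [0, 0, 0], [0, 0, 0], [0, 0, 0], [0, 0, 0]]' --gripper '[0.1, 0.1, 0.1, 0.1, 0.1, 0.1, 0.1, 0.1, 0.1, 0.1]'

```text
time_s: 13.72
ee_pos: [0.4659, 0.1196, 0.1105]
eef_rot: [-0.0, 0.162, 0.987, -0.001]
ft_force: [2.6, -2.8, -1.5]
gripper_width: 0.0205
```

```bash
python3 look.py s11
```

```text
hub top z [0.1053 0.1056 0.1056 0.106  0.1061 0.1062 0.1082 0.1091] obs [0.4664 0.1213 0.1106] [ 3.3 -0.7 -4.7]
```

View pics/s11.png

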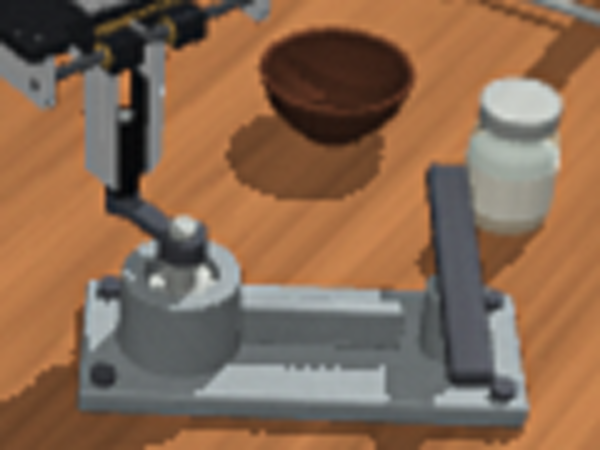

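The picture shows the handle still gripped (crop (125,130)), the hub cap down at (185,232), and the jar and bowl in place. I'm adding a 2.5 mm (2.6°) forward nudge to cover the small overshoot past the thread start, then settling.

>>> move_arm --offset '[[0, 0.0013, 0], [0, 0.0025, 0.0001], [0, 0.0025, 0.0001], [0, 0.0025, 0.0001], [0, 0.0025, 0.0001], [0, 0.0025, 0.0001], [0, 0.0025, 0.0001], [0, 0.0025, 0.0001]]' --twist '[[0, 0, 0], [0, 0, 0], [0, 0, 0], [0, 0, 0], [0, 0, 0], [0, 0, 0], [0, 0, 0], [0, 0, 0]]' --gripper '[0.1, 0.1, 0.1, 0.1, 0.1, 0.1, 0.1, 0.1]'

```text
time_s: 14.78
ee_pos: [0.4668, 0.1224, 0.1104]
eef_rot: [-0.0, 0.162, 0.987, -0.0]
ft_force: [0.4, -1.7, -1.4]
gripper_width: 0.0205
```

```bash
python3 look.py s12; python3 - <<'E'
from workcell import *
o=get_obs(); print(o['qd'].round(3),o['gripper_width'])
import numpy as np
from h import *
d=imaging.get_image("top"); T=np.load("top0.npz")
# mean colour change around bowl, jar, mallet
for n,(x,y) in dict(bowl=(192,238),jar=(199,189),mallet=(466,185)).items():
    a=d["img"][y-18:y+18,x-12:x+12].astype(int); b=T["img"][y-18:y+18,x-12:x+12].astype(int); print(n,abs(a-b).mean().round(2))
E
```

```text
hub top z [0.1056 0.1058 0.1058 0.1058 0.1059 0.106  0.1067 0.1068] obs [0.4668 0.1224 0.1103] [ 0.7 -0.6 -1. ]
[ 0.     0.     0.001  0.    -0.001  0.     0.002] 0.020459518419417157
bowl 2.78
jar 2.57
mallet 2.08
```

```bash
python3 -c "
from workcell import workorder; print(workorder.close_job())"
```

```text
the job is handed in; nothing more can be done
None
```

I turned the crank backward about 2.05 rad, with the fingers only loosely caging the handle so the screw could fall. The thread drop showed up as a 10 mm fall of the hub cap, from 0.126 to 0.116 m. I then gripped the handle and turned it forward one full turn plus about 2.6°, going down 10 mm, and handed in at about 15 s while still gripping.

- **Depth:** the last check put the hub cap at 0.106 m, 10 mm below where it sat after the drop.
- **Grip and force:** the grip width is 20.5 mm (the sleeve is 22 mm nominal). The arm is at rest, with about 1–2 N on the wrist.
- **Bowl, jar and mallet:** the top-view pictures show no visible change around them.
- **Less certain:** the first picture after the drop showed only about 5 mm of fall. I took this as mid-fall, and the next picture, 0.3 s later, confirmed the full 10 mm. The exact thread start is known only to within about 20°, somewhere in the last backward step. The small extra forward turn allows for a few degrees of that.

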